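# Open the child-proof tablet box with its release rod

## Task

The dishwasher-tablet box is locked. Take the release rod out of its wooden stand, push it down through the slot in the box's lid, feel along the slot for the gap that hides the catch and press the catch down until the drawer springs open. Then put the rod back in its stand, fully home; never press or knock the rod against the box harder than about 25 N, and do not disturb the things standing around.

Things in the scene. Friction and masses are not known exactly. Their poses are not given: they have to be found in the camera images.
- box: White plastic box with a drawer, fixed to the worktop, 130 (x) x 160 (y) x 100 mm high; origin at the centre of its underside, x axis from the drawer front to the back, y axis along the slot, z up. Lid 6 mm thick; everything under the lid is hidden (see deck).
- slot (a point): Centre of the slot at the lid's top face (100 mm above the worktop). The slot is 12 mm wide (box x) and 68 mm long (box y, from -34 to +34 mm), with thin steel lips along its long sides that stand about 1 mm proud.
- drawer (a joint): How far the drawer stands out of the box, m: 0 shut and locked, 0.045 fully open. A spring pushes it out towards box -x (the robot's side) in about half a second once released; it stays out by itself.
- rod: Release rod standing upright in its stand: square pale wooden grip 24 x 24 mm, 54 mm tall, above a round steel rod 8 mm thick and 75 mm long with a round end. Origin on the axis at the underside of the grip, z up along the grip, x and y square to the grip's faces. 0.08 kg.
- rod_tip (a point): Lower end of the steel rod, 75 mm below the rod's origin.
- stand: Wooden stand, 60 x 60 x 85 mm block fixed to the worktop, origin at the centre of its underside, with a vertical through hole of 14 mm with a 3 mm bevel. Stands left or right of the box.
- stand_hole (a point): Centre of the stand's hole at its top face, 85 mm above the worktop. When the rod is home the underside of its grip rests here.
- salt_shaker: Bystander: salt shaker 44 x 44 x 90 mm, origin at the centre of its underside.
- ramekin: Bystander: white ramekin 74 x 74 x 38 mm, origin at the centre of its underside.
- lime: Bystander: lime 50 x 42 x 42 mm.
- deck (a point): Hidden, 30 mm below slot. A hard flat deck at this height lies under the whole slot but for one gap 16 mm long (along box y), its middle anywhere from y -12 to +12 mm: unmeasured, to be felt. In the gap, 8 mm below the deck's top, is the catch's sprung tab: it yields at about 3.5 N, takes 7.5 N at its stop 8 mm down; the drawer is let go when it is 6 to 7 mm down.
Things that resemble listed ones, but are neither listed nor needed, are in the scene too. What is shaped like the rod but blue is not meant. What is shaped like the stand but purple is not meant.

How it is judged (in metres and radians):
On the way:
1. the drawer springs open while the rod is down inside the slot, below the deck (value of joint drawer above 0.015 m and z of rod_tip in the frame of box below 0.066 m and horizontal distance between rod_tip and slot below 0.036 m), for 0.1 s.
At the end, for the whole second after the job is handed in: The drawer stands at least 35 mm out of the box; the rod is back in its stand, within 6 mm of the hole's centre, the underside of its grip within 4 mm of the stand's top, upright to 7 degrees, released and at rest (value of joint drawer above 0.035 m and horizontal distance between rod and stand_hole below 0.006 m and z of rod in the frame of stand_hole between -0.004 and 0.004 m and angle between rod's own z axis and vertical below 0.12 rad and linear speed of rod below 0.02 m/s); the robot touches nothing.
It fails at once if the rod pressed or knocked against the box, its deck or its catch with more than 25 N (contact force between rod and box above 25 N).
It fails at once if salt shaker moved more than 30 mm (distance of salt_shaker from where it was at the start of the episode above 0.03 m).
It fails at once if ramekin moved more than 30 mm (distance of ramekin from where it was at the start of the episode above 0.03 m).
It fails at once if lime moved more than 30 mm (distance of lime from where it was at the start of the episode above 0.03 m).
It also fails if it takes over 72 s, if anything falls off the work surface, if the arm or the gripper's body presses on something with over 40 N, if the wrist force passes 120 N, or if a joint passes its speed limit or range.

## Robot

A 7-joint arm with a two-finger parallel gripper is mounted at the origin on a cart in front of the work surface, level with it; the furniture and walls round the work are solid. World frame = base frame: x ahead of the robot, y to its left, z up, the work surface at z = 0. Lengths are in mm, angles in rad, forces in N, time in s.
With the tool pointing down it reaches from about 400 to 850 mm from the base axis. Payload 4.5 kg.
Tool frame: the origin (TCP) lies at the very end of the fingers, on their centre line; the grasp point (between the pads) lies arm.grasp_offset behind it (arm.grasp_offset is the distance from the TCP to the grasp point, in mm); z points along the fingers, y is the line along which they close (so a half turn about z gives the same grasp; the last joint's range is limited). The gripper opens to 85 mm and grips with 20 to 120 N. Pads are 22 mm wide; open, the fingers measure 114 mm over their backs; the gripper's body (76 mm by 85 mm) begins 54 mm behind the grasp point. The pads swing forward as they close: fully open they stand 13 mm farther back than shut.
Start: joints at [1.35, 0.689, -0.195, 1.565, 0.157, 0.902, -0.215], TCP at [157.561, -604.838, 231.317] pointing down, gripper open.
Joint ranges: [-3.01, 3.01], [-0.46, 2.08], [-1.47, 1.51], [0.13, 2.56], [-1, 4.14], [0.04, 2.09], [-2.66, 2.66]. Speed limits (rad/s): [2.57, 2.57, 3.14, 3.14, 3.14, 3.14, 3.14].

## Interface

Orientations are given as a unit quaternion [x, y, z, w].
In Python, from workcell import arm, command_gripper, planner, vision gives the robot as it stands. The module is installed in compiled form; this text tells all that it offers. Calls block until the motion is done:
- arm.move_to(position, orientation): joint-space move of the TCP to a pose.
- arm.move_straight(position, rot=None, velocity=150): straight line of the TCP; rot=None keeps the orientation; velocity is the mean speed in mm/s.
- arm.goto_joints(angles): joint-space move.
- command_gripper(opening, strength=None): finger opening in mm; strength is the grip in N (None keeps the last); returns when the fingers have stopped.
- arm.sleep(seconds).
- planner.solve_ik(position, orientation): joint angles nearest the present ones, or None.
- arm.get_state(): the state.
- vision.get_image(name): name is "scene" or "top" or "wrist"; returns the picture (384x512x3 uint8, blue, green, red); there is no depth.
- vision.get_calibration(name): a dict with "fov_y" (degrees; the focal length in pixels is half the picture's height over the tangent of half this angle, whatever the lens; pixels are square), "cx", "cy" (the principal point, pixels), "eye" and "attitude" of the camera in the world; the wrist camera has in their place "tool_from_camera" (4x4, takes a point from camera to tool coordinates, whose origin is the TCP and whose axes are the flange's). Camera axes: x right, y up, looking along -z (the intrinsics and any distortion apply to the point x, -y, -z); pixel columns grow to the right and rows downward; lengths in mm; the calibration is good to about 2 mm. A picture is of the moment at which its call begins: read the wrist's pose just before it. get_calibration takes no time and is no camera call.
A pose or a line that the arm cannot do raises arm.PlanningError and nothing moves.
- arm.job_done(): hands the job in; it is judged then, once.
The state is a dict: "time_s": time; "qpos": joint angles; "dq": joint speeds; "joint_torque": joint torques, N m; "eef_pos": TCP position; "eef_rot": TCP orientation; "wrist_force": force on the tool from outside, world axes, zero at the start; "wrist_torque": the same for the moment, N m; "grip_width": finger opening in mm; "gripper_force": force on a finger pad.
Only numpy, scipy, OpenCV 4.12 (cv2) and the standard library are available. Lean on these libraries where they do the work, as an engineer would, in place of code of your own. Each camera call takes 0.05 s, during which the arm holds its last target. There are 200 camera calls.

## Working session

There is one attempt and no reset: what is moved stays moved. The work goes in short steps, each a Python script; the robot and the scene stay as the last script left them, time stands still between calls to the robot, and variables do not carry over. Pictures are saved under pics/ and viewed, at most 10 in all, crops included, and the job is handed in when it is done.

```bash
mkdir -p pics; python3 - <<'E'
from workcell import arm, vision
import cv2
s=arm.get_state(); print(s['time_s'],s['eef_pos'],s['eef_rot'],s['grip_width'],arm.grasp_offset,s['wrist_force'])
for n in('scene','top','wrist'):
    print(n,vision.get_calibration(n))
    cv2.imwrite(f'pics/{n}0.png',vision.get_image(n))
a=cv2.imread('pics/top0.png');b=cv2.imread('pics/scene0.png')
E
```

```text
0.0 [ 157.30974557 -604.20916389  230.45205236] [ 9.91893226e-01  1.27070639e-01 -1.83843656e-04 -9.20456566e-04] 85.73018513855529 18.700000000000003 [ 0.5042018   0.19621026 -0.26174484]
scene {'fov_y': 49.48448474582492, 'cx': 253.10619392856444, 'cy': 182.4116589703652, 'eye': array([-11.61042476, 498.92012099, 640.82313627]), 'attitude': array([-0.19496521,  0.43644609,  0.79288419, -0.37793921])}
top {'fov_y': 53.452477792820886, 'cx': 251.48409811876783, 'cy': 191.22412277267287, 'eye': array([485.30235588,   4.81503436, 944.00908258]), 'attitude': array([-0.072533  ,  0.09320848,  0.78767412, -0.60466571])}
wrist {'fov_y': 67.58808861695779, 'cx': 254.61612751179726, 'cy': 193.74893605646363, 'tool_from_camera': array([[ 1.62288045e-04,  9.64307878e-01,  2.64783478e-01,
         6.64966489e+01],
       [ 9.99999981e-01, -1.27205566e-04, -1.49641935e-04,
        -1.97044998e+00],
       [-1.10618964e-04,  2.64783497e-01, -9.64307880e-01,
        -1.42911328e+02],
       [ 0.00000000e+00,  0.00000000e+00,  0.00000000e+00,
         1.00000000e+00]])}
```

View pics/top0.png

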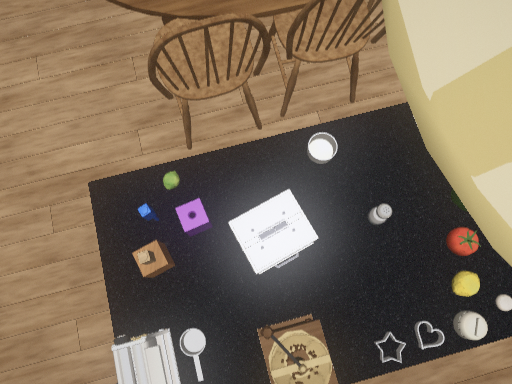

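View pics/scene0.png

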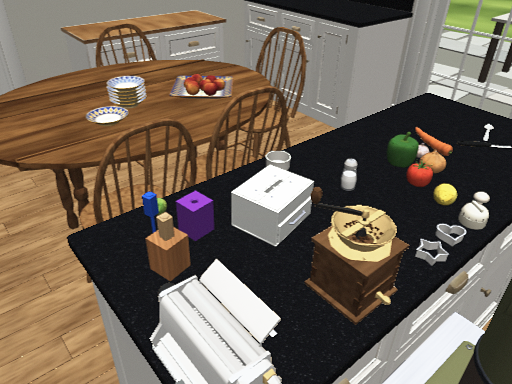

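The top view shows the box with its slot near (273,229), the stand at (153,259) with the grip at (147,256), the blue decoy at (146,210), the purple stand at (193,216), the lime at (171,180), the ramekin at (322,148) and the shaker at (380,214). The scene view agrees with this.

```bash
cat > h.py <<'E'
import numpy as np, cv2
from scipy.spatial.transform import Rotation as R
from workcell import arm, command_gripper, planner, vision
def cam(name, st=None):
    c=vision.get_calibration(name); f=192/np.tan(np.radians(c['fov_y']/2))
    if name=='wrist':
        T=c['tool_from_camera']; Rt=R.from_quat(st['eef_rot']).as_matrix()
        M=Rt@T[:3,:3]; e=Rt@T[:3,3]+st['eef_pos']
    else: M=R.from_quat(c['attitude']).as_matrix(); e=c['eye']
    return f,c['cx'],c['cy'],M,np.array(e)
def pt(C,u,v,z):
    f,cx,cy,M,e=C; d=M@np.array([(u-cx)/f,-(v-cy)/f,-1]); return e+d*(z-e[2])/d[2]
def px(C,p):
    f,cx,cy,M,e=C; q=M.T@(np.array(p)-e); return np.array([cx-f*q[0]/q[2],cy+f*q[1]/q[2]])
def down(yaw): # tool z down, tool x axis at angle yaw in world
    return (R.from_euler('z',yaw)*R.from_quat([1,0,0,0])).as_quat()
E
python3 - <<'E'
from h import *
C=cam('top')
for n,u,v,z in [('slot',273,229,100),('grip',147,256,139),('stand top',152,258,85),('purple',193,216,85),('blue',146,210,150),('lime',171,180,21),('ram',322,148,20),('salt',380,214,45),('chopper',295,350,100)]:
    print(n,pt(C,u,v,z).round())
for a,b in [((229,220),(291,191)),((229,220),(260,272)),((291,191),(318,238)),((260,232),(287,219))]:
    p,q=pt(C,*a,100),pt(C,*b,100); print((q-p).round(),np.degrees(np.arctan2(*(q-p)[1::-1])))
for y in(0,.3): 
  print([planner.solve_ik([*pt(C,147,256,139)[:2],300],down(y)),planner.solve_ik([*pt(C,273,229,100)[:2],300],down(y))])
E
```

```text
slot [587. -70. 100.]
grip [595. 202. 139.]
stand top [595. 206.  85.]
purple [664.  97.  85.]
blue [689. 183. 150.]
lime [781. 136.  21.]
ram [ 764. -255.   20.]
salt [ 562. -332.   45.]
chopper [333. -46. 100.]
[  28. -153.    0.] -79.54032039251643
[-128.  -37.    0.] -163.83894571722405
[-118.  -28.    0.] -166.86938986500076
[ 13. -66.   0.] -79.25763199528716
[array([-0.2869819 ,  0.62635086, -0.20889793,  1.46324798,  0.13929873,
        1.06652406, -2.09550802]), array([ 0.11168454,  0.56486848, -0.11992496,  1.58572574,  0.07639927,
        0.99558689, -1.6021656 ])]
[array([-0.22928377,  0.63433498, -0.31607863,  1.45979531,  0.21032823,
        1.0808338 , -1.85777965]), array([ 0.16141003,  0.56849618, -0.20515286,  1.58293767,  0.13040557,
        1.00360141, -1.35331954])]
```

```bash
python3 - <<'E'
from h import *
for n,p in [('slot',[587,-70,270]),('stand',[595,204,300])]:
    arm.move_to(p,down(0.2)); arm.sleep(.3); s=arm.get_state(); im=vision.get_image('wrist')
    cv2.imwrite(f'pics/w_{n}.png',im); np.save(f'pics/w_{n}.npy',np.r_[s['eef_pos'],s['eef_rot']])
    print(s['time_s'],s['eef_pos'],px(cam('wrist',s),[*p[:2],100]))
a=cv2.imread('pics/w_slot.png');b=cv2.imread('pics/w_stand.png')
cv2.imwrite('pics/w_both.png',cv2.resize(np.vstack([a,b]),(448,600)) if 0 else cv2.resize(np.hstack([a[:, 56:456],b[:,56:456]]),(800,384)))
E
```

```text
2.8917 [586.9435484  -70.37013201 269.97680348] [255.99835982 176.71134102]
4.3083 [595.30013879 202.65144707 299.95644568] [254.965207   171.69362635]
```

View pics/w_both.png

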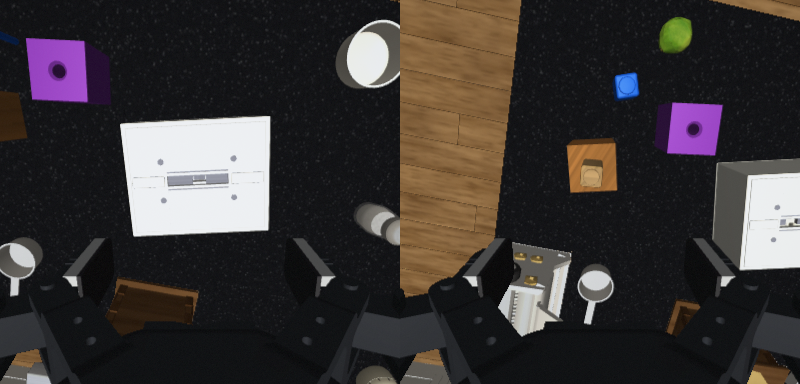

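```bash
python3 - <<'E'
import cv2,numpy as np
a=cv2.imread('pics/w_slot.png')[155:205,200:310];b=cv2.imread('pics/w_stand.png')[130:205,200:290]
cv2.imwrite('pics/z.png',np.vstack([cv2.resize(a,None,fx=6,fy=6,interpolation=0)[:, :660],cv2.copyMakeBorder(cv2.resize(b,None,fx=4,fy=4,interpolation=0)[:300],0,0,0,300,cv2.BORDER_CONSTANT)]))
E
```

```text
(no output)
```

View pics/z.png

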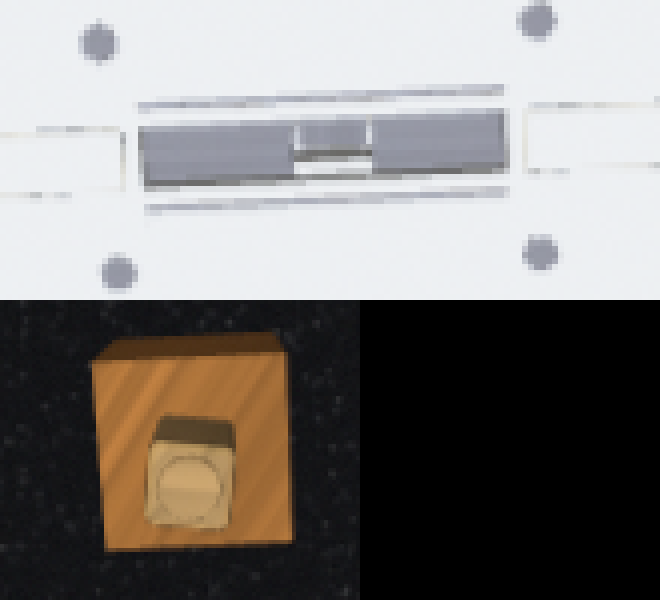

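The zoom shows the slot corners, with a darker notch in the deck at zoom x 295–372. That notch may be the gap, so I'll use it as a hint and confirm by feel. The grip top is centred near zoom (190,485) and the stand top is clear.

```bash
python3 - <<'E'
from h import *
def C(n):
    a=np.load(f'pics/w_{n}.npy'); return cam('wrist',dict(eef_pos=a[:3],eef_rot=a[3:]))
def quad(n,c,k,o,z):
    P=np.array([pt(C(n),o[0]+x/k,o[1]+y/k,z) for x,y in c])[:,:2]; m=P.mean(0)
    e=P[1]-P[0]+P[2]-P[3]; g=P[0]-P[3]+P[1]-P[2]
    print(m.round(1),np.hypot(*e)/2,np.hypot(*g)/2,'edge1',np.degrees(np.arctan2(e[1],e[0])),'edge2',np.degrees(np.arctan2(g[1],g[0]))); return m,e/np.hypot(*e)
s,e=quad('slot',[(139,127),(506,110),(510,172),(146,189)],6,(200,155),100)
quad('slot',[(98,42),(538,20),(540,253),(118,273)],6,(200,155),100)
for x in(295,372):
    g=pt(C('slot'),200+x/6,155+155/6,70)[:2]; print('gap along -e',-(g-s)@e)
quad('stand',[(152,143),(234,150),(229,229),(146,222)],4,(200,130),139)
quad('stand',[(92,62),(287,52),(293,241),(106,251)],4,(200,130),85)
Ct=cam('top')
E
```

```text
[583.  -68.7] 68.07958368001027 11.850070010250624 edge1 -75.84147324371884 edge2 16.364397571608787
[583.  -68.4] 80.2539999584518 44.202788989209836 edge1 -75.71536750373296 edge2 14.056608450760464
gap along -e 6.535408524633392
gap along -e -9.15982680380458
[595.6 212.3] 22.361507752764982 21.835694548028187 edge1 -83.60249749266532 edge2 7.080659382939078
[594.7 212.1] 60.38211376042859 60.45844065623255 edge1 -75.61445959448608 edge2 14.029723501130654
```

```bash
python3 - <<'E'
from h import *
q=down(np.radians(6.9)); x,y=595.5,212.2
arm.move_to([x,y,215],q)
arm.move_straight([x,y,98],velocity=80); arm.sleep(.2)
s0=arm.get_state()
command_gripper(20,60); arm.sleep(.3)
s=arm.get_state(); print(s['time_s'],s0['eef_pos'],s['eef_pos'],s['grip_width'],s['gripper_force'],s0['wrist_force'],s['wrist_force'])
arm.move_straight([x,y,225],velocity=60); arm.sleep(.3)
s=arm.get_state(); print(s['time_s'],s['eef_pos'],s['grip_width'],s['wrist_force'],s['wrist_torque'])
cv2.imwrite('pics/w2.png',vision.get_image('wrist')); im=vision.get_image('scene'); C=cam('scene')
u,v=px(C,[x,y,200]).astype(int); print(u,v)
z=cv2.resize(im[max(v-70,0):v+130,max(u-90,0):u+110],None,fx=2,fy=2)
w=cv2.resize(cv2.imread('pics/w2.png')[:,56:456],(400,384))
cv2.imwrite('pics/v2.png',np.hstack([z[:384,:400],w]))
E
```

```text
7.4917 [595.67314037 212.24916051  98.32806185] [595.63295858 212.2308279   98.0870091 ] 23.072780312283697 58.786962032318115 [-0.55667167  0.95956196  0.00836973] [0.5607148  0.24344195 0.96522112]
10.0583 [595.46243229 212.15934631 224.91858114] 23.466975519903134 [-0.33788009 -0.20503352 -0.73033292] [ 5.34937371e-02 -5.65229479e-02  7.56612330e-05]
159 189
```

View pics/v2.png

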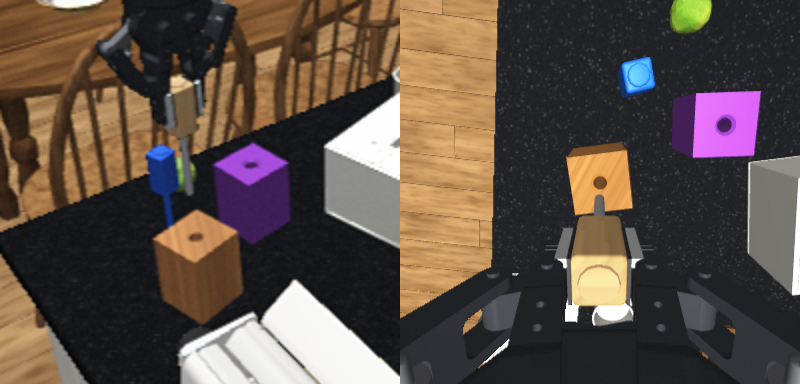

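The rod is held upright and out of the stand. The hole is at about crop (600,183) and the rod tip at about (599,197). Next I'll check the tip and hole positions, then go above the slot.

```bash
python3 - <<'E'
from h import *
im=cv2.imread('pics/w2.png'); st=arm.get_state(); C=cam('wrist',st)
print('hole',pt(C,256,183,85),'tip?',pt(C,255.5,199,137), 'pred tip px',px(C,[595.5,212.2,137]),'hole px',px(C,[594.7,212.1,85]))
sx,sy=583,-68.6
arm.move_straight([sx,sy,225],velocity=200)
arm.move_straight([sx,sy,196],velocity=60); arm.sleep(.3)
s=arm.get_state(); C=cam('wrist',s); print(s['time_s'],s['eef_pos'],s['wrist_force'],s['grip_width'])
print('tip px',px(C,[sx,sy,108]),'slot px',px(C,[sx,sy,100]))
w=vision.get_image('wrist'); cv2.imwrite('pics/w3.png',w); sc=vision.get_image('scene'); cv2.imwrite('pics/s3.png',sc)
u,v=px(cam('scene'),[sx,sy,110]).astype(int); print(u,v)
z1=cv2.resize(im[150:240,205:305],None,fx=4,fy=4); z2=cv2.resize(w[150:240,205:305],None,fx=4,fy=4)
z3=cv2.resize(sc[v-24:v+24,u-50:u+50],None,fx=4,fy=4)
cv2.imwrite('pics/v3.png',np.vstack([np.hstack([z1,z2]),np.hstack([z3,z3*0])]))
E
```

```text
hole [595.29820271 212.62378262  85.        ] tip? [593.65414059 213.09219636 137.        ] pred tip px [256.82459925 197.02328333] hole px [256.44148141 183.63178356]
12.65 [583.22160463 -68.64340711 196.32534648] [ 0.07941873 -0.75295327 -0.7373092 ] 23.637574154711217
tip px [256.72633201 197.22281978] slot px [256.65906795 194.67391922]
272 182
```

View pics/v3.png

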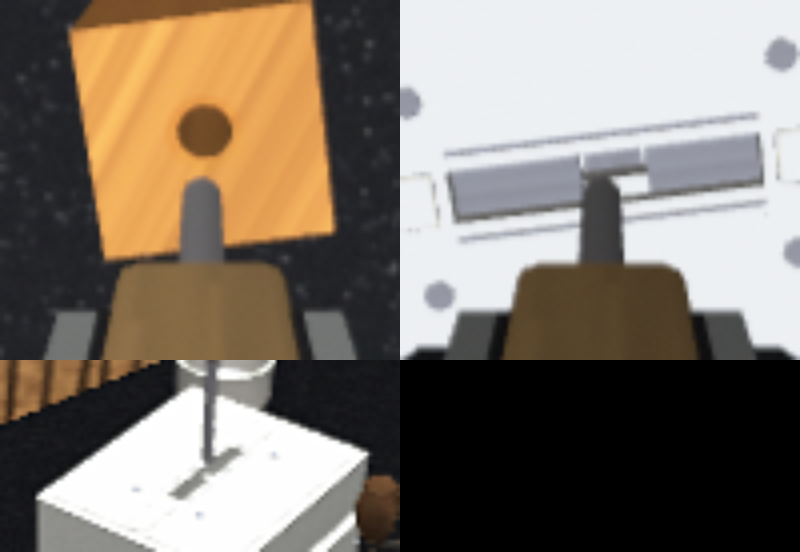

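The tip is in line with the slot centre, as predicted. I'll push down in guarded steps at box y ≈ −1.3.

```bash
cat >> h.py <<'E'
YB=np.radians(14.1)
def slotpos(yb,xb=0): return np.array([583,-68.6])+yb*np.array([-np.sin(YB),np.cos(YB)])+xb*np.array([np.cos(YB),np.sin(YB)])
def probe(yb,z0,z1,step,lim,F0,xb=0):
    p=slotpos(yb,xb); z=z0
    while z>z1:
        z-=step; arm.move_straight([*p,z],velocity=25)
        s=arm.get_state(); d=s['wrist_force']-F0; 
        print(round(s['time_s'],2),round(z,1),s['eef_pos'].round(1),d.round(1))
        if abs(d[2])>lim or np.hypot(*d[:2])>lim: return False,z
    return True,z
E
python3 - <<'E'
from h import *
arm.move_straight([*slotpos(-1.3),196]); arm.sleep(.2)
F0=np.mean([arm.get_state()['wrist_force'] for _ in range(1)],0)
ok,z=probe(-1.3,196,163,3,5,F0)
if ok: ok,z=probe(-1.3,z,152,1,5,F0)
print(ok,z,arm.get_state()['grip_width'])
E
```

```text
13.47 193 [583.1 -69.8 192.7] [ 0.9 -0.1  0.3]
13.73 190 [583.1 -69.8 189.8] [0.7 0.1 0.7]
14.0 187 [583.1 -69.9 186.8] [0.2 0.1 0.3]
14.27 184 [583.1 -69.8 183.8] [-0.1  0.4 -0.1]
14.53 181 [583.1 -69.9 180.8] [-0.3 -0.2  0.4]
14.8 178 [583.2 -69.9 177.8] [ 0.4 -0.4  0.5]
15.07 175 [583.2 -69.9 174.8] [ 1.1 -0.3  0.9]
15.33 172 [583.2 -69.8 171.8] [-0.3 -0.4  1.4]
15.6 169 [583.2 -69.9 168.8] [-0.2 -0.1  0.7]
15.87 166 [583.2 -69.8 165.8] [0.2 0.2 0.3]
16.13 163 [583.1 -69.8 162.8] [ 0.6 -0.8  0.4]
16.38 162 [583.3 -69.9 162. ] [-0.4 -0.8  0.6]
16.63 161 [583.3 -69.9 161. ] [0.2 0.6 0.5]
16.88 160 [583.2 -69.9 159.9] [ 1.1 -0.1  0.5]
17.13 159 [583.3 -69.9 158.9] [-0.5 -0.3  1.3]
17.38 158 [583.3 -69.9 157.9] [ 0.4 -0.1  0.3]
17.63 157 [583.3 -69.9 156.9] [ 1.4 -0.6  1.3]
17.88 156 [583.3 -69.9 155.9] [ 0.3 -0.2  0.1]
18.13 155 [583.3 -69.8 154.9] [-0.3  0.3 -0.3]
18.38 154 [583.3 -69.9 153.9] [-0.3 -0.5  0.7]
18.63 153 [583.3 -69.8 152.9] [-0.8 -0.5  0.2]
18.88 152 [583.3 -69.8 151.9] [ 0.4 -0.2  0.2]
True 152 23.688467225021775
```

```bash
python3 - <<'E'
from h import *
s=arm.get_state(); F0=s['wrist_force']
print(probe(-1.3,152,143,1,12,F0)); arm.sleep(.3)
s=arm.get_state();print(s['wrist_force']-F0,s['grip_width'])
cv2.imwrite('pics/s4.png',vision.get_image('scene')[110:270,200:350])
import cv2 as c; c.imwrite('pics/s4.png',c.resize(c.imread('pics/s4.png'),None,fx=3,fy=3))
E
```

```text
19.13 151 [583.2 -69.9 150.9] [-0.5  0.7 -0.2]
19.38 150 [583.4 -69.9 150. ] [-0.1  0.3  0.5]
19.63 149 [583.5 -69.8 149.3] [-0.5  1.   4.8]
19.88 148 [583.5 -69.9 148.3] [0.7 0.  5.7]
20.13 147 [583.5 -69.9 147.2] [-0.1  0.6  5.5]
20.38 146 [583.5 -69.9 146.2] [-0.8  0.6  6.1]
20.63 145 [583.5 -69.9 145.2] [-0.3  0.7  6.7]
20.88 144 [583.5 -69.9 144.3] [-1.1  0.5  7.6]
21.13 143 [583.6 -69.8 143.2] [-1.3  0.   7. ]
(True, 143)
[-0.91841573 -0.13651475  6.01561965] 23.246851984438774
```

View pics/s4.png

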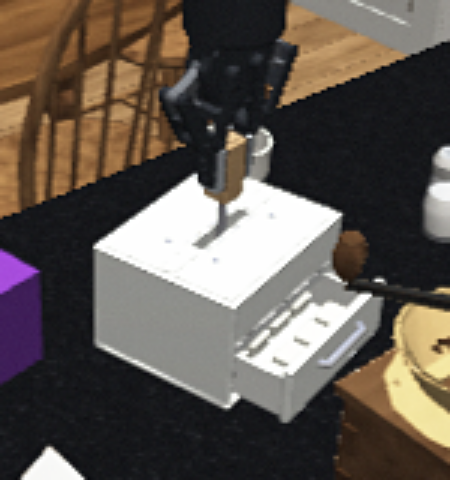

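The drawer has sprung out, visible at lower right, with the rod still in the slot. Now I'll retract and take the rod back to the stand.

```bash
python3 - <<'E'
from h import *
p=slotpos(-1.3)
arm.move_straight([*p,225],velocity=60)
x,y=595.3,212.3
arm.move_straight([x,y,225],velocity=200); arm.sleep(.3)
F0=arm.get_state()['wrist_force']
arm.move_straight([x,y,182],velocity=60)
z=182
while z>96:
    z-=(4 if z>104 else 1); arm.move_straight([x,y,z],velocity=40)
    s=arm.get_state(); d=s['wrist_force']-F0
    if np.linalg.norm(d)>3 or z<103: print(round(s['time_s'],2),z,s['eef_pos'].round(1),d.round(1))
    if np.linalg.norm(d)>8: break
w=vision.get_image('wrist'); sc=vision.get_image('scene')
u,v=px(cam('scene'),[x,y,90]).astype(int)
cv2.imwrite('pics/v5.png',np.hstack([w[:,56:456],cv2.resize(sc[v-48:v+48,u-50:u+50],(400,384))]))
E
```

```text
30.73 102 [595.1 212.2 101.7] [0.3 0.2 0.3]
30.98 101 [595.3 212.3 101. ] [-0.3 -0.1 -0.5]
31.23 100 [595.3 212.3 100. ] [-0.3 -0.2  0.3]
31.48 99 [595.2 212.3  98.9] [ 1.1  0.  -0.3]
31.73 98 [595.5 212.4  98.1] [0.3 0.4 1.3]
31.98 97 [595.5 212.4  98.1] [-1.8  0.2  7.5]
32.23 96 [595.5 212.4  98. ] [-2.8 -2.4 14.2]
```

View pics/v5.png

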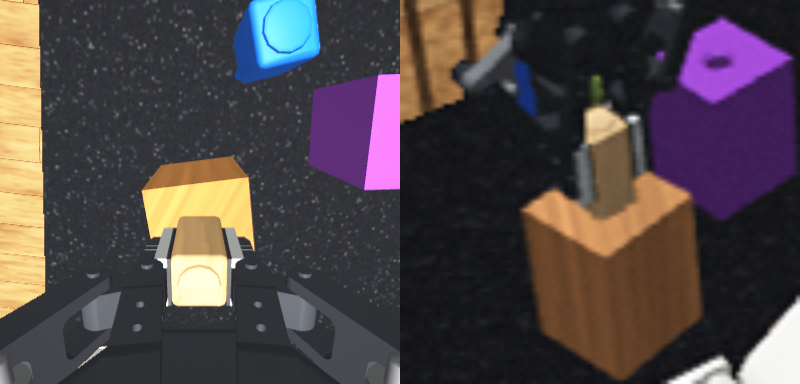

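The rod is home: contact came at the original grasp height and the grip is seated on the stand top. I'll ease off, release, back out and check.

```bash
python3 - <<'E'
from h import *
x,y=595.3,212.3
arm.move_straight([x,y,98],velocity=20)
command_gripper(50); arm.sleep(.3)
arm.move_straight([x,y,300],velocity=120); arm.sleep(.5)
s=arm.get_state(); print(s['time_s'],s['wrist_force'])
w=vision.get_image('wrist'); C=cam('wrist',s)
for z in(139,): print(px(C,[x,y,z]))
t=vision.get_image('top')
cv2.imwrite('pics/v6.png',np.hstack([w[:,56:456],t[130:322,110:310].repeat(2,0).repeat(2,1)]))
E
```

```text
35.5833 [-0.2049999  -0.35240141 -0.09527784]
[256.32134933 178.44932893]
```

View pics/v6.png

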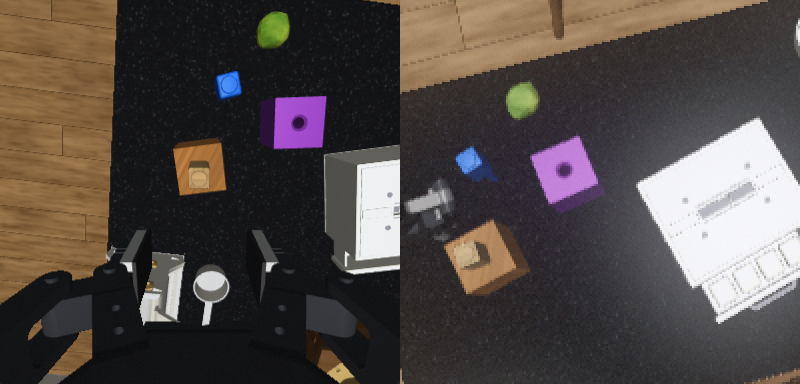

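The rod is upright and home in its stand, with the grip at crop (199,178) as predicted. The drawer is open, and the lime and the other things in view have not moved.

```bash
python3 -c "
from workcell import arm
print(arm.job_done())"
```

```text
the job is handed in; nothing more can be done
None
```

The job is handed in, though no verdict came back: the drawer sprang open with the rod in the slot, the rod is home and released in its stand, and the rod's push on the catch read no more than about 8 N at the wrist.

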